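Sort large grinding balls from small with a slotted scoop

ROBOT

A 6-joint arm with a two-finger parallel gripper is mounted at the origin on a cart in front of the work surface, level with it; the furniture and walls round the work are solid. World frame = base frame: x ahead of the robot, y to its left, z up, the work surface at z = 0. Lengths are in m, angles in rad, forces in N, time in s.
With the tool pointing down it reaches from about 0.35 to 0.975 m from the base axis. Payload 7.1 kg.
Tool frame: the origin (TCP) lies midway between the tips of the shut fingers; the grasp point (between the pads) lies 19 mm behind it; z points along the fingers, x is the direction in which the jaws open and shut, and the axes are right-handed (so a half turn about z gives the same grasp; the last joint's range is limited). The gripper opens to 88 mm and grips with 3 to 60 N. Pads are 20 mm wide; open, the fingers measure 115 mm over their backs; the gripper's body (75 mm by 178 mm) begins 61 mm behind the grasp point.
Start: joints at [-1.139, 0.423, 1.63, -0, 1.089, -0.019], TCP at [0.272, -0.563, 0.195] pointing down, gripper open.
Joint ranges: [-3, 3], [-0.9, 2.11], [0.09, 2.58], [-1.31, 4.45], [0.11, 2.69], [-2.54, 2.54]. Speed limits (rad/s): [2.39, 2.39, 3.01, 3.14, 3.14, 3.14].

INTERFACE

Orientations are given as a unit quaternion [w, x, y, z].
In Python, from station import move_pose, movel, movej, command_gripper, wait, inverse_kinematics, read_camera, camera_info, MotionError, job_done, get_time, get_joint_pos, get_qvel, get_effort, get_tcp_pos, get_ee_rot, get_ft_force, get_ft_torque, get_grip_width gives the robot as it stands. Calls block until the motion is done:
- move_pose(position, orientation): joint-space move of the TCP to a pose.
- movel(position, frame=None, v=0.15, until_force=None): straight line of the TCP; frame=None keeps the orientation; v is the mean speed in m/s. With until_force (N) it stops when the force on the tool has changed by that much, and returns True; else False.
- movej(angles): joint-space move.
- command_gripper(opening): opening from 0.0 (shut) to 1.0 (fully open); the grip force is fixed at half the most; returns when the fingers have stopped.
- wait(seconds).
- inverse_kinematics(position, orientation): joint angles nearest the present ones, or None.
- read_camera(name): name is "side" or "top"; returns the picture (420x560x3 uint8, red, green, blue); there is no depth.
- camera_info(name): a dict with "intrinsics" (3x3 intrinsics, pixels), "dist" ([k1, k2, p1, p2, k3] as OpenCV has them; the pictures are not rectified), "T" (4x4, takes a point from camera to world coordinates). Camera axes: x right, y up, looking along -z (the intrinsics and any distortion apply to the point x, -y, -z); pixel columns grow to the right and rows downward; lengths in m; the calibration is good to about 2 mm. A picture is of the moment at which its call begins. camera_info takes no time and is no camera call.
A pose or a line that the arm cannot do raises MotionError and nothing moves.
- job_done(): hands the job in, once; it reports no verdict.
Readings, each from a call of its own:
- get_time(): time.
- get_joint_pos(): joint angles.
- get_qvel(): joint speeds.
- get_effort(): joint torques, N m.
- get_tcp_pos(): TCP position.
- get_ee_rot(): TCP orientation.
- get_ft_force(): force on the tool from outside, world axes, zero at the start.
- get_ft_torque(): the same for the moment, N m.
- get_grip_width(): opening from 0.0 (shut) to 1.0 (fully open).
Only numpy, scipy, OpenCV 4.12 (cv2) and the standard library are available. Lean on these libraries where they do the work, as an engineer would, in place of code of your own. Each camera call takes 0.05 s, during which the arm holds its last target.

TASK

The tray holds grinding balls of two sizes. Stand the slotted scoop, which lies on its back, upright on the bench and let go of it; then take it again so that you can work with it, scoop up the large balls while the small ones slip through its slots and stay in the tray, and tip the large balls gently into the round dish. Finish with all large balls in the dish, all small ones in the tray and the scoop standing upright on the bench again; touch the balls with nothing but the scoop and leave the timer, the jar and the caliper where they are.

Things in the scene. Friction and masses are not known exactly. Their poses are not given: they have to be found in the camera images.
- scoop: Slotted scoop of bent 4 mm steel rod with a black upright handle; 109 mm long, 103 wide, 195 tall, 0.22 kg. Origin: in the plane of the underside, straight below the handle. z runs up along the handle, x forward out of the open mouth. At the start it lies on its back: x up, z level, roughly toward world -y, handle's centre line 32 mm above the bench. Stable on its back and on its tines.
- scoop_tips (a point): Middle of the scoop's tine tips, at x = 77 mm, y = z = 0 in its frame. The floor is 4 parallel tines along x at y = -49.5, -16.5, 16.5, 49.5 mm, 29 mm clear between them, 4 mm thick, with rounded tips and no lip. At the back (x = -30 mm) each bends up into a bar 72 mm high; cross rods join the bars at z = 46 and 70 mm; a flat guard loop at each side, z = 38 to 64 mm, reaches forward to x = 44 mm.
- scoop_grip (a point): Middle of the scoop's handle, at x = y = 0, z = 150 mm in its frame. The handle is a straight plastic bar, 18 mm wide (y) by 22 mm (x), from z = 105 to 195 mm; grip it across the 18 mm.
- tray: Fixed open sheet-metal tray with plain upright walls, 256 x 122 mm outside and 42 mm high (45 mm with the rolled rim), inside 250 mm along its x, 116 mm along its y; the inner floor is 6 mm above the bench. Origin: centre of the underside; z up. Its x axis points roughly to world +y. The balls start in the half toward +x; the first 115 mm from the -x end wall are empty at the start.
- dish: Fixed round steel dish, 160 mm across the rim, 38 mm high, inner floor 5 mm above the bench and about 120 mm across, walls flaring. Origin: centre of the underside.
- ball_large_a: Large smooth ceramic grinding ball, 40 mm across, about 0.09 kg, slippery (friction about 0.2) and rolls freely; origin at its centre. Tines pushed along the tray floor, no more than 3 mm above it, slide under it; it sinks partly between two tines and rolls along them when they slope 10 degrees or more. To go in the dish.
- ball_large_b: Large smooth ceramic grinding ball, 40 mm across, about 0.09 kg, slippery (friction about 0.2) and rolls freely; origin at its centre. Tines pushed along the tray floor, no more than 3 mm above it, slide under it; it sinks partly between two tines and rolls along them when they slope 10 degrees or more. To go in the dish.
- ball_large_c: Large smooth ceramic grinding ball, 40 mm across, about 0.09 kg, slippery (friction about 0.2) and rolls freely; origin at its centre. Tines pushed along the tray floor, no more than 3 mm above it, slide under it; it sinks partly between two tines and rolls along them when they slope 10 degrees or more. To go in the dish.
- ball_small_a: Small smooth ceramic grinding ball, 20 mm across, about 12 g, same look; origin at its centre. To stay in the tray.
- ball_small_b: Small smooth ceramic grinding ball, 20 mm across, about 12 g, same look; origin at its centre. To stay in the tray.
- ball_small_c: Small smooth ceramic grinding ball, 20 mm across, about 12 g, same look; origin at its centre. To stay in the tray.
- ball_small_d: Small smooth ceramic grinding ball, 20 mm across, about 12 g, same look; origin at its centre. To stay in the tray.
- lab_timer: Bystander: bench timer, 60 x 66 x 20 mm, loose, behind the work. Origin: centre of the underside.
- sample_jar: Bystander: jar with dark lid, 44 mm across, 105 mm tall, loose, behind the work. Origin: centre of the underside.
- caliper: Bystander: digital caliper lying flat, 66 x 236 x 14 mm, loose, at the right of the dish. Origin: centre of the underside.

How it is judged:
On the way, in this order (a step that is already met when the one before it is completed fails the run):
1. the scoop stands upright on the bench on its tines, let go of (angle between scoop's own z axis and vertical below 0.1 rad and height (world z) of scoop between -0.004 and 0.004 m and contact force between the fingers and scoop below 0.1 N), for 0.2 s.
2. at least one large ball lies in the scoop, the scoop is lifted clear of the tray floor by 40 mm or more, and every small ball is out of the scoop, back in the tray (height (world z) of scoop above 0.046 m and ((x of ball_large_a in the frame of scoop between -0.03 and 0.08 m and y of ball_large_a in the frame of scoop between -0.05 and 0.05 m and z of ball_large_a in the frame of scoop between 0.005 and 0.06 m) or (x of ball_large_b in the frame of scoop between -0.03 and 0.08 m and y of ball_large_b in the frame of scoop between -0.05 and 0.05 m and z of ball_large_b in the frame of scoop between 0.005 and 0.06 m) or (x of ball_large_c in the frame of scoop between -0.03 and 0.08 m and y of ball_large_c in the frame of scoop between -0.05 and 0.05 m and z of ball_large_c in the frame of scoop between 0.005 and 0.06 m)) and x of ball_small_a in the frame of tray between -0.125 and 0.125 m and y of ball_small_a in the frame of tray between -0.058 and 0.058 m and z of ball_small_a in the frame of tray between 0 and 0.045 m and x of ball_small_b in the frame of tray between -0.125 and 0.125 m and y of ball_small_b in the frame of tray between -0.058 and 0.058 m and z of ball_small_b in the frame of tray between 0 and 0.045 m and x of ball_small_c in the frame of tray between -0.125 and 0.125 m and y of ball_small_c in the frame of tray between -0.058 and 0.058 m and z of ball_small_c in the frame of tray between 0 and 0.045 m and x of ball_small_d in the frame of tray between -0.125 and 0.125 m and y of ball_small_d in the frame of tray between -0.058 and 0.058 m and z of ball_small_d in the frame of tray between 0 and 0.045 m), for 0.2 s.
At the end, for the whole second after the job is handed in: All three large balls rest on the floor of the dish (centres within 62 mm of its axis, below 40 mm), all four small ones lie on the floor of the tray, and the scoop stands at rest on its tines on the bench (upright within 0.1 rad, underside within 4 mm of the bench top), let go of (horizontal distance between each of ball_large_a, ball_large_b, ball_large_c and dish below 0.062 m and height (world z) of each of ball_large_a, ball_large_b, ball_large_c below 0.04 m and linear speed of each of ball_large_a, ball_large_b, ball_large_c below 0.05 m/s and x of ball_small_a in the frame of tray between -0.12 and 0.12 m and y of ball_small_a in the frame of tray between -0.055 and 0.055 m and z of ball_small_a in the frame of tray between 0.01 and 0.025 m and x of ball_small_b in the frame of tray between -0.12 and 0.12 m and y of ball_small_b in the frame of tray between -0.055 and 0.055 m and z of ball_small_b in the frame of tray between 0.01 and 0.025 m and x of ball_small_c in the frame of tray between -0.12 and 0.12 m and y of ball_small_c in the frame of tray between -0.055 and 0.055 m and z of ball_small_c in the frame of tray between 0.01 and 0.025 m and x of ball_small_d in the frame of tray between -0.12 and 0.12 m and y of ball_small_d in the frame of tray between -0.055 and 0.055 m and z of ball_small_d in the frame of tray between 0.01 and 0.025 m and angle between scoop's own z axis and vertical below 0.1 rad and height (world z) of scoop between -0.004 and 0.004 m and linear speed of scoop below 0.02 m/s); the robot touches nothing.
It fails at once if the gripper touches a ball (contact force between any of the fingers, the arm and ball_large_a above 0.5 N or contact force between any of the fingers, the arm and ball_large_b above 0.5 N or contact force between any of the fingers, the arm and ball_large_c above 0.5 N or contact force between any of the fingers, the arm and ball_small_a above 0.5 N or contact force between any of the fingers, the arm and ball_small_b above 0.5 N or contact force between any of the fingers, the arm and ball_small_c above 0.5 N or contact force between any of the fingers, the arm and ball_small_d above 0.5 N).
It fails at once if a large ball is dropped or thrown (faster than 1.5 m/s) (linear speed of any of ball_large_a, ball_large_b, ball_large_c above 1.5 m/s).
It fails at once if the timer, the jar or the caliper is moved by more than 30 mm (distance of any of lab_timer, sample_jar, caliper from where it was at the start of the episode above 0.03 m).
It also fails if it takes over 67 s, if anything falls off the work surface, if the arm or the gripper's body presses on something with over 40 N, if the wrist force passes 120 N, or if a joint passes its speed limit or range.

## Working session

There is one attempt and no reset: what is moved stays moved. The work goes in short steps, each a Python script; the robot and the scene stay as the last script left them, time stands still between calls to the robot, and variables do not carry over. Pictures are saved under pics/ and viewed, and the job is handed in when it is done.

```bash
ls; mkdir -p pics; python3 - <<'E'
from station import *
import cv2,numpy as np
np.set_printoptions(precision=4,suppress=True)
for n in("side","top"):
    im=read_camera(n); cv2.imwrite(f"pics/{n}0.png",im[:,:,::-1])
    c=camera_info(n); print(n,c["intrinsics"],c["dist"],c["T"])
print(get_time(),get_tcp_pos(),get_ee_rot(),get_joint_pos())
E
```

```text
pics
side [[381.4655   0.     277.3201]
 [  0.     381.4655 211.8466]
 [  0.       0.       1.    ]] [-0.0591  0.      0.      0.      0.    ] [[-0.9201  0.1795 -0.3481 -0.0118]
 [-0.3917 -0.4292  0.8139  1.0767]
 [-0.0033  0.8852  0.4652  0.798 ]
 [ 0.      0.      0.      1.    ]]
top [[468.5972   0.     276.1952]
 [  0.     468.5972 210.851 ]
 [  0.       0.       1.    ]] [-0.0704  0.      0.      0.      0.    ] [[ 0.0126  0.9979 -0.0633  0.3944]
 [-0.9999  0.0118 -0.0119 -0.1527]
 [-0.0112  0.0634  0.9979  1.6328]
 [ 0.      0.      0.      1.    ]]
0.1 [ 0.2721 -0.5621  0.1944] [-0.0004  0.8473 -0.5312 -0.0006] [-1.139   0.4238  1.6306 -0.0001  1.0886 -0.019 ]
```

View pics/side0.png

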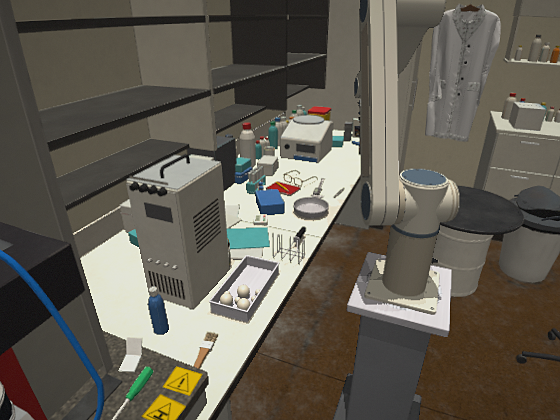

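View pics/top0.png

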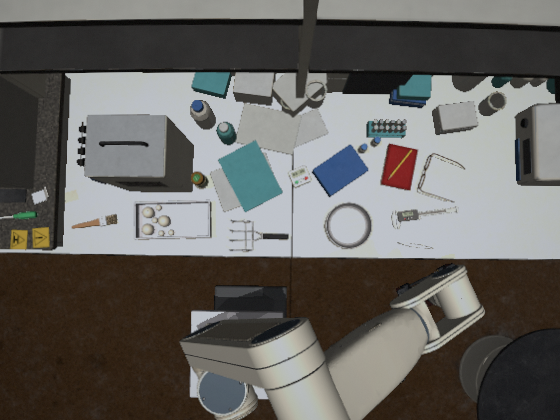

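The top view shows the tray around (172,220), the scoop around (258,236) with its handle to the right, the dish around (347,225), and the caliper around (425,215). I'll zoom in next.

```bash
cat > h.py <<'E'
from station import *
import cv2,numpy as np
from scipy.spatial.transform import Rotation as R
np.set_printoptions(precision=4,suppress=True)
def ray(n,uv):
    c=camera_info(n); p=cv2.undistortPoints(np.array(uv,float).reshape(-1,1,2),c["intrinsics"],np.array(c["dist"])).reshape(-1,2)
    d=np.c_[p[:,0],-p[:,1],-np.ones(len(p))]@np.array(c["T"])[:3,:3].T
    return np.array(c["T"])[:3,3],d
def onz(n,uv,z):
    o,d=ray(n,uv); return o+d*((z-o[2])/d[:,2])[:,None]
def proj(n,P):
    c=camera_info(n);T=np.linalg.inv(c["T"]);p=np.atleast_2d(P)@T[:3,:3].T+T[:3,3]
    p=p*[1,-1,-1]; return cv2.projectPoints(p,np.zeros(3),np.zeros(3),c["intrinsics"],np.array(c["dist"]))[0].reshape(-1,2)
def crop(im,x0,y0,x1,y1,s,name):
    a=cv2.resize(im[y0:y1,x0:x1],None,fx=s,fy=s,interpolation=cv2.INTER_CUBIC); cv2.imwrite(f"pics/{name}.png",a[:,:,::-1])
E
python3 - <<'E'
from h import *
t=cv2.imread("pics/top0.png")[:,:,::-1]; s=cv2.imread("pics/side0.png")[:,:,::-1]
crop(t,125,190,295,265,4.7,"t1"); crop(s,200,215,340,330,5,"s1")
E
```

```text
(no output)
```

View pics/t1.png

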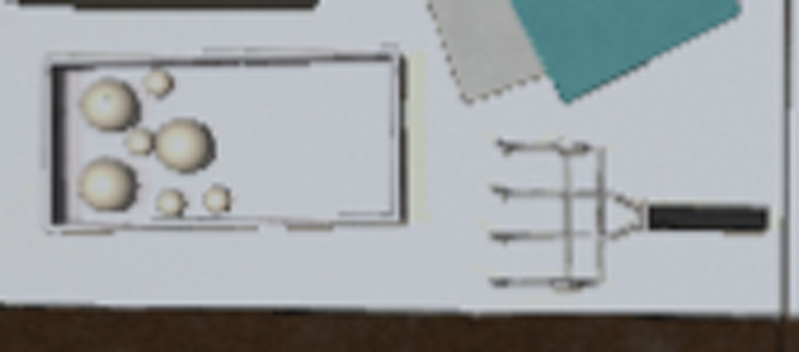

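View pics/s1.png

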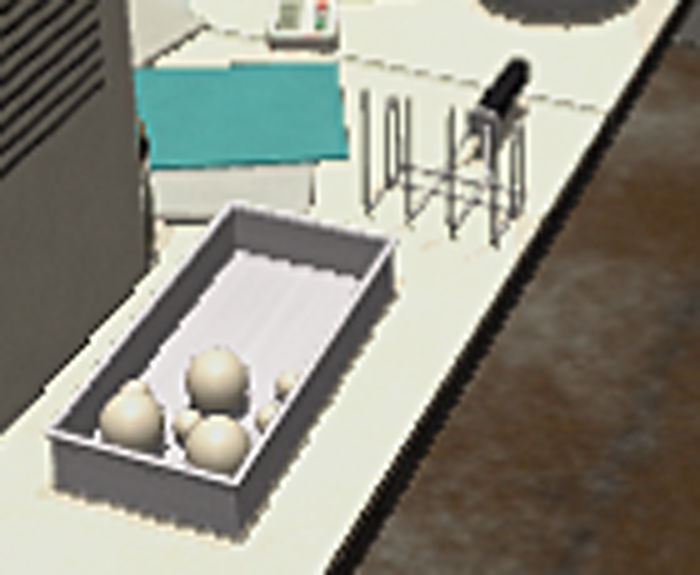

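```bash
python3 - <<'E'
from h import *
t=cv2.imread("pics/top0.png")[:,:,::-1]; g=t.astype(int)
def pt(p): return (np.array(p,float)+.5)/4.7-.5+[125,190]
# handle
m=np.zeros(t.shape[:2],np.uint8); m[225:248,255:291]=(g[225:248,255:291].max(2)<90)
n,l,st,c=cv2.connectedComponentsWithStats(m)
i=1+np.argmax(st[1:,4]); ys,xs=np.where(l==i); print("handle px",st[i],c[i])
P=onz("top",np.c_[xs,ys],0.043); print("handle ctr",P.mean(0),"ext",np.ptp(P,axis=0))
u,s,v=np.linalg.svd(P-P.mean(0)); print("axis",v[0],np.degrees(np.arctan2(v[0][1],v[0][0])))
print("tine-bars back z~", onz("top",[pt(p) for p in [(503,148),(500,192),(497,237),(497,284)]],0.109))
print("tray rim", onz("top",[pt(p) for p in [(48,57),(402,50),(404,224),(46,229)]],0.045))
print("tray floor", onz("top",[pt(p) for p in [(66,66),(66,222)]],0.006))
# balls
for nm,p in dict(A=(111,104),B=(186,145),C=(108,185)).items(): print(nm,onz("top",[pt(p)],.026))
for nm,p in dict(a=(159,82),b=(140,142),c=(171,203),d=(217,199)).items(): print(nm,onz("top",[pt(p)],.016))
crop(t,315,190,475,260,5,"t2")
E
```

```text
handle px [263 234  25   5 122] [274.7295 236.0492]
handle ctr [ 0.4096 -0.1298  0.043 ] ext [0.0144 0.0815 0.    ]
axis [-0.001  1.     0.   ] 90.05702763056846
tine-bars back z~ [[0.4559 0.0103 0.109 ]
 [0.4254 0.0119 0.109 ]
 [0.3942 0.0134 0.109 ]
 [0.3618 0.0128 0.109 ]]
tray rim [[0.5208 0.3521 0.045 ]
 [0.5287 0.092  0.045 ]
 [0.4027 0.0879 0.045 ]
 [0.3953 0.3496 0.045 ]]
tray floor [[0.5173 0.3506 0.006 ]
 [0.4008 0.347  0.006 ]]
A [[0.488  0.3098 0.026 ]]
B [[0.4585 0.253  0.026 ]]
C [[0.4283 0.3103 0.026 ]]
a [[0.5054 0.2771 0.016 ]]
b [[0.4607 0.2901 0.016 ]]
c [[0.4159 0.2656 0.016 ]]
d [[0.4193 0.2314 0.016 ]]
```

View pics/t2.png

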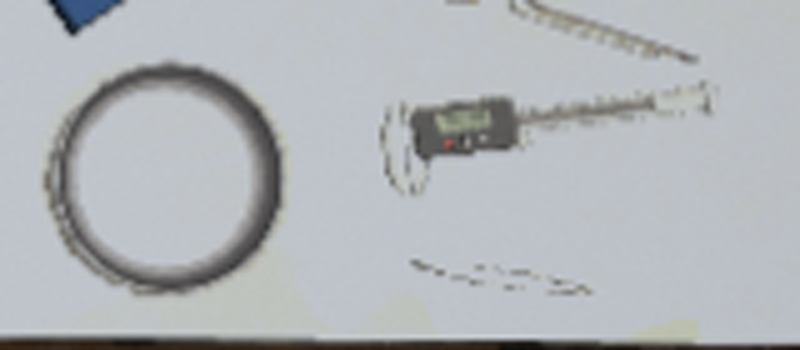

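```bash
python3 - <<'E'
from h import *
t=cv2.imread("pics/top0.png")[:,:,::-1]; s=cv2.imread("pics/side0.png")[:,:,::-1]
crop(t,70,100,300,260,3.4,"t3"); crop(s,115,140,305,330,3.1,"s3")
g=cv2.cvtColor(t,cv2.COLOR_RGB2HSV)
# dish: dark ring
y0,x0,y1,x1=195,315,260,385
gr=cv2.cvtColor(t,cv2.COLOR_RGB2GRAY)[y0:y1,x0:x1]
m=(gr<150).astype(np.uint8); n,l,st,c=cv2.connectedComponentsWithStats(m)
i=1+np.argmax(st[1:,4]); print(st[i])
cs,_=cv2.findContours((l==i).astype(np.uint8),cv2.RETR_CCOMP,cv2.CHAIN_APPROX_NONE)
for k in sorted(cs,key=len)[-2:]:
    e=cv2.fitEllipse(k); ct=np.array(e[0])+[x0,y0]; print(e, onz("top",[ct],.038),onz("top",[ct],.005))
    print(e[1][0]*onz("top",[[300,225],[301,225]],.038).ptp() if 0 else np.ptp(onz("top",[ct-[e[1][0]/2,0],ct+[e[1][0]/2,0]],.038),axis=0))
# edge of bench
print("edge",onz("top",[[258,257.5],[347,258]],0))
E
```

```text
[  9   7  48  47 614]
((32.32141876220703, 30.422813415527344), (38.0595703125, 38.4850959777832), 120.96739196777344) [[ 0.4488 -0.3764  0.038 ]] [[ 0.4499 -0.381   0.005 ]]
[0.0015 0.1298 0.    ]
((32.81191635131836, 30.386438369750977), (45.132572174072266, 46.5655632019043), 72.64054107666016) [[ 0.4489 -0.378   0.038 ]] [[ 0.45   -0.3827  0.005 ]]
[0.0018 0.1539 0.    ]
edge [[ 0.3349 -0.072   0.    ]
 [ 0.3369 -0.3811  0.    ]]
```

View pics/t3.png

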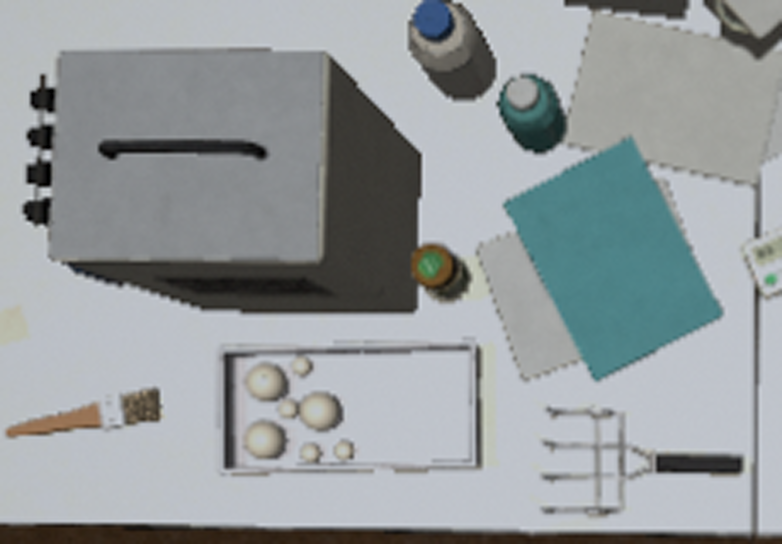

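View pics/s3.png

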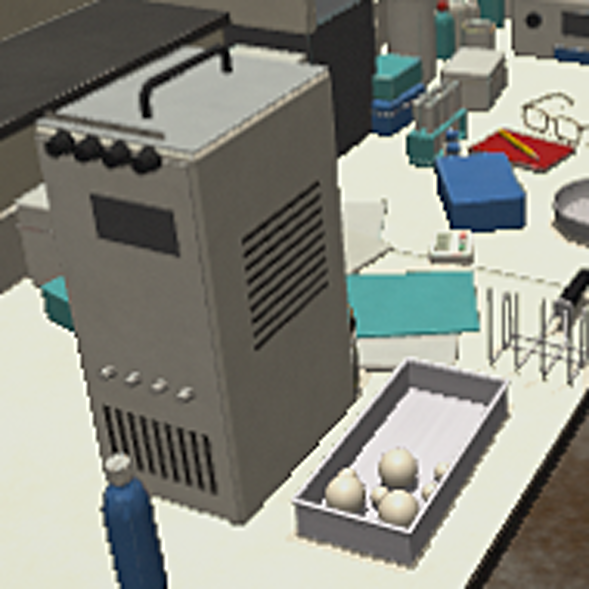

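```bash
python3 - <<'E'
from h import *
pt=lambda p,s,o:(np.array(p,float)+.5)/s-.5+o
print(onz("top",[pt(p,3.4,[70,100]) for p in [(205,306),(415,311)]],0))
print(onz("side",[pt(p,3.1,[115,140]) for p in [(243,523),(357,398)]],0))
# top front edge: two-view triangulation right front top corner
a=pt((326,262),3.4,[70,100]); b=pt((328,66),3.1,[115,140])
o1,d1=ray("top",[a]);o2,d2=ray("side",[b]);d1=d1[0];d2=d2[0]
k=np.linalg.lstsq(np.c_[d1,-d2],o2-o1,rcond=None)[0];print(o1+k[0]*d1,o2+k[1]*d2)
a=pt((52,260),3.4,[70,100]); b=pt((193,157),3.1,[115,140])
o1,d1=ray("top",[a]);o2,d2=ray("side",[b]);d1=d1[0];d2=d2[0]
k=np.linalg.lstsq(np.c_[d1,-d2],o2-o1,rcond=None)[0];print(o1+k[0]*d1,o2+k[1]*d2)
# tray rim from side
print("tray side", onz("side",[pt(p,3.1,[115,140]) for p in [(297,500),(409,361),(508,381),(413,529)]],.045))
# tray in side floor & balls
for p,z in [((346,492),.026),((398,467),.026),((398,508),.026)]: print(onz("side",[pt(p,3.1,[115,140])],z))
# teal box right corner
print(onz("top",[pt((722,312),3.4,[70,100]),pt((597,378),3.4,[70,100])],.045),onz("side",[pt((478,333),3.1,[115,140])],.045))
Rd=lambda t: R.from_matrix(np.array([[1,0,0],[0,-np.cos(t),np.sin(t)],[0,-np.sin(t),-np.cos(t)]]))
for sgn in (1,-1):
  for t in (0,30,50):
    th=np.radians(t)
    z=np.array([0,np.sin(th),-np.cos(th)]);x=np.array([sgn,0,0]);M=np.c_[x,np.cross(z,x),z]
    q=R.from_matrix(M).as_quat(scalar_first=True)
    g=np.array([.41,-.125,.032]); print(sgn,t,inverse_kinematics(g+.019*z,q))
    z2=np.array([0,-np.cos(th),-np.sin(th)]);M2=np.c_[x,np.cross(z2,x),z2]
    q2=R.from_matrix(M2).as_quat(scalar_first=True)
    for y in(0,-.12): print("   up",y,inverse_kinematics(np.array([.41,y,.15])+.019*z2,q2))
  for t in (-30,-15,0,15):  # working pitch
    th=np.radians(t); z=np.array([0,np.sin(th),-np.cos(th)]);x=np.array([sgn,0,0]);M=np.c_[x,np.cross(z,x),z];q=R.from_matrix(M).as_quat(scalar_first=True)
    print("work",t,[inverse_kinematics(np.array(p)-[0,0,.0]+.019*z,q) for p in([.46,.26,.16],[.45,-.44,.2],[.46,.17,.3])])
E
```

```text
[[0.5671 0.3854 0.    ]
 [0.564  0.1648 0.    ]]
[[ 0.5745  0.3627 -0.    ]
 [ 0.573   0.1365  0.    ]]
[0.5596 0.1568 0.4058] [0.5636 0.1589 0.4069]
[0.5598 0.377  0.4035] [0.5606 0.3775 0.4038]
tray side [[0.5122 0.3555 0.045 ]
 [0.5205 0.1054 0.045 ]
 [0.4031 0.0978 0.045 ]
 [0.3925 0.3478 0.045 ]]
[[0.4873 0.3081 0.026 ]]
[[0.4579 0.2541 0.026 ]]
[[0.4294 0.3087 0.026 ]]
[[ 0.5617 -0.1527  0.045 ]
 [ 0.494  -0.0285  0.045 ]] [[0.4727 0.0228 0.045 ]]
1 0 [-0.3237  0.4808  2.153  -0.      0.5077 -0.3237]
   up 0 [ 0.6371  0.9554  1.9071 -0.9524  1.7354  1.3444]
   up -0.12 [ 0.4242  0.9476  2.0396 -1.151   1.6342  1.4299]
1 30 [-0.6299  0.6259  2.0063  0.5365  0.9116 -1.0489]
   up 0 [ 0.5677  0.6193  2.0168 -0.8437  1.3572  1.1398]
   up -0.12 [ 0.3356  0.5816  2.1356 -1.053   1.2258  1.1449]
1 50 [-0.7541  0.7995  1.8783  0.6358  1.2236 -1.2167]
   up 0 [ 0.4368  0.4162  2.0785 -0.7092  1.107   0.914 ]
   up -0.12 [ 0.175   0.3744  2.1611 -0.8753  0.9693  0.8226]
work -30 [array([ 0.7198,  0.5381,  1.6981, -0.4018,  1.2918,  0.908 ]), array([-0.5804,  0.3629,  1.882 , -0.6911,  0
[... 838 characters left out ...]
6  2.0927]
   up 0 [ 0.5677  0.6193  2.0168 -0.8437  1.3572 -2.0018]
   up -0.12 [ 0.3356  0.5816  2.1356 -1.053   1.2258 -1.9967]
-1 50 [-0.7541  0.7995  1.8783  0.6358  1.2236  1.9249]
   up 0 [ 0.4368  0.4162  2.0785 -0.7092  1.107  -2.2276]
   up -0.12 [ 0.175   0.3744  2.1611 -0.8753  0.9693 -2.319 ]
work -30 [array([ 0.7198,  0.5381,  1.6981, -0.4018,  1.2918, -2.2336]), None, array([ 0.6   ,  0.2878,  1.7232, -0.4283,  1.4569, -2.4212])]
work -15 [array([ 0.6191,  0.4316,  1.7931, -0.2409,  1.0834, -2.3915]), None, None]
work 0 [None, array([-0.7931,  0.445 ,  1.6308, -0.    ,  1.0658,  2.3485]), None]
work 15 [None, array([-0.8769,  0.543 ,  1.4937,  0.1721,  1.3117,  2.2032]), None]
```

```bash
python3 - <<'E'
from h import *
t=cv2.imread("pics/top0.png")[:,:,::-1]
crop(t,370,250,500,345,6,"t4")
M=R.from_quat(get_ee_rot(),scalar_first=True).as_matrix();print(M); p=np.array(get_tcp_pos())
for z in (0,.08,.2): print(proj("top",[p-M[:,2]*z]))
E
```

```text
[[ 0.4357 -0.9001 -0.0007]
 [-0.9001 -0.4357  0.0012]
 [-0.0014  0.     -1.    ]]
[[414.665  282.1419]]
[[422.496  284.5416]]
[[436.1087 288.7098]]
```

View pics/t4.png

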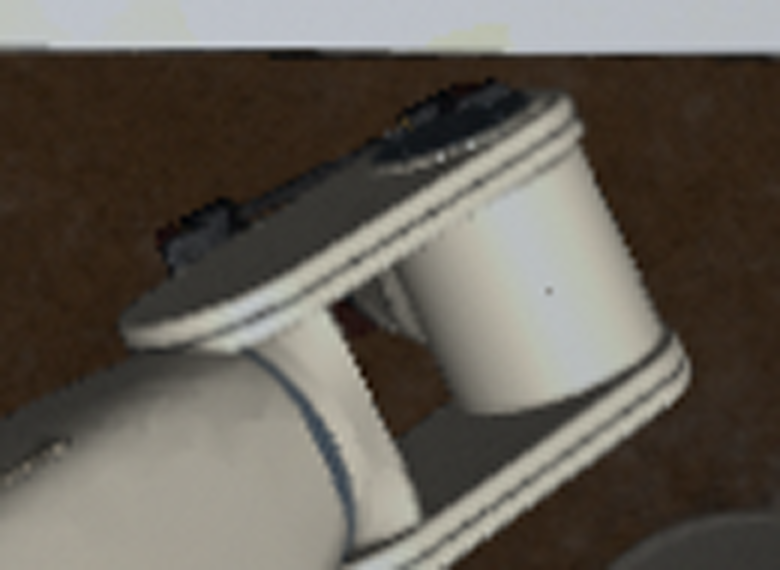

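```bash
cat >> h.py <<'E'
def tool(p,yaw=0,pitch=0,t=35,h=.150,lie=False,back=0,sgn=1,roll=0):
    """TCP pose for scoop origin p, x fwd at yaw+90deg, pitch + = nose down. t: tool tilt in scoop frame"""
    if lie: Rs=np.array([[0,-1,0],[0,0,-1],[1,0,0.]])@np.eye(3)
    else: Rs=R.from_euler("ZYX",[90+yaw,pitch,roll],degrees=True).as_matrix()
    if lie: Rs=R.from_euler("z",yaw,degrees=True).as_matrix()@Rs
    th=np.radians(t); z=np.array([np.sin(th),0,-np.cos(th)]); x=np.array([0,-sgn,0.])
    M=Rs@np.c_[x,np.cross(z,x),z]
    g=np.array(p,float)+Rs@np.array([0,0,h])
    return g+M[:,2]*(.019-back), R.from_matrix(M).as_quat(scalar_first=True)
E
python3 - <<'E'
from h import *
# lie: scoop z=-y, x=+Z, y=-X -> columns x,y,z
L=np.array([.4096,.02,.032])
for t in (-50,-60,-75,-90):
    print("lie",t,inverse_kinematics(*tool(L,lie=True,t=t,h=.13)),inverse_kinematics(*tool([.41,.0,.003],t=t,h=.13)))
print(tool(L,lie=True,t=-50,h=.13))
for t in (20,35,45):
  for p,pi in [([.41,0,0],0),([.465,.15,.1],0),([.465,.15,.007],0),([.46,.265,.007],0),([.46,.265,.02],-15),([.46,.18,.15],-15),([.45,-.44,.15],-15),([.45,-.44,.08],25)]:
    print(t,p,pi,inverse_kinematics(*tool(p,pitch=pi,t=t)))
E
```

```text
lie -50 [-0.678   0.7017  1.9649  0.6149  1.0508 -1.1479] [ 0.5115  0.548   2.0521 -0.7971  1.2051  1.0687]
lie -60 [-0.6056  0.6196  2.0252  0.555   0.8948 -1.0445] [ 0.5677  0.6541  2.0159 -0.8495  1.3348  1.1658]
lie -75 [-0.4654  0.5242  2.1043  0.3822  0.6689 -0.7849] [ 0.6201  0.8211  1.9566 -0.9056  1.5287  1.2767]
lie -90 [-0.2904  0.4771  2.1625 -0.      0.502  -0.2904] [ 0.6371  0.9894  1.8952 -0.9496  1.7226  1.3626]
(array([ 0.4096, -0.0978,  0.0174]), array([-0.342 ,  0.9397,  0.    ,  0.    ]))
20 [0.41, 0, 0] 0 [-0.2875  0.267   2.1205  0.4306  0.9039 -0.5817]
20 [0.465, 0.15, 0.1] 0 [ 0.0628  0.1661  1.9525  0.4074  1.0383 -0.1489]
20 [0.465, 0.15, 0.007] 0 [ 0.0628  0.3099  2.0289  0.4767  0.8389 -0.2655]
20 [0.46, 0.265, 0.007] 0 [ 0.3028  0.3346  1.9894  0.4875  0.7711 -0.0424]
20 [0.46, 0.265, 0.02] -15 [ 0.0688  0.359   2.0563  0.8385  0.878  -0.5337]
20 [0.46, 0.18, 0.15] -15 [-0.1154  0.1495  1.9556  0.657   1.2022 -0.4117]
20 [0.45, -0.44, 0.15] -15 [-0.9882  0.6715  1.1551  0.3326  1.8298 -0.9877]
20 [0.45, -0.44, 0.08] 25 [-0.6804  0.3413  1.7544 -0.081   0.
[... 513 characters left out ...]
 0.462   2.0487 -0.9756]
35 [0.45, -0.44, 0.08] 25 [-0.7839  0.4245  1.6353  0.1319  1.2086 -0.8385]
45 [0.41, 0, 0] 0 [-0.5274  0.4634  2.0646  0.719   1.1883 -1.0048]
45 [0.465, 0.15, 0.1] 0 [-0.1852  0.2834  2.0075  0.8444  1.1935 -0.6521]
45 [0.465, 0.15, 0.007] 0 [-0.1852  0.4528  2.0554  0.9252  1.0554 -0.8385]
45 [0.46, 0.265, 0.007] 0 [ 0.0609  0.4434  2.0752  1.0795  0.9281 -0.756 ]
45 [0.46, 0.265, 0.02] -15 [-0.1328  0.5651  2.0841  1.1963  1.1741 -1.0379]
45 [0.46, 0.18, 0.15] -15 [-0.3092  0.3296  2.0044  0.9883  1.415  -0.7998]
45 [0.45, -0.44, 0.15] -15 [-1.0465  0.8869  0.9767  0.5576  2.1815 -0.9459]
45 [0.45, -0.44, 0.08] 25 [-0.8413  0.4953  1.5559  0.2352  1.3611 -0.9219]
```

```bash
python3 - <<'E'
from h import *
L=np.array([.4096,.02,.032])
kw=dict(lie=True,t=-60,h=.13)
move_pose(*tool(L+[0,0,.02],back=.12,**kw))
p,q=tool(L,**kw); movel(p,q,v=.15)
im=read_camera("top"); crop(im,190,180,330,285,5.6,"g1")
command_gripper(0.0); print(get_grip_width(),get_grip_width()*88, get_time(), get_ft_force())
E
```

```text
0.20311402564791142 17.874034257016206 3.8083 [ 0.0879 -0.1814 -0.6289]
```

View pics/g1.png

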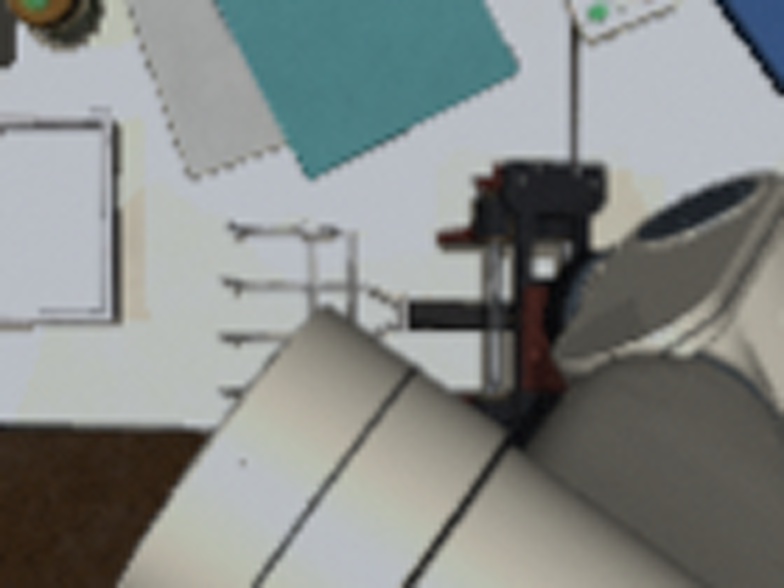

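The fingers hold the handle at 17.9 mm, as expected. Next I lift and turn it upright.

```bash
python3 - <<'E'
from h import *
L=np.array([.4096,.02,.032])
p,q=tool(L+[0,0,.2],lie=True,t=-60,h=.13); movel(p,q,v=.2)
print(get_ft_force(),get_time())
move_pose(*tool([.41,-.02,.06],t=-60,h=.13))
print(get_ft_force(),get_time(),get_grip_width()*88)
im=read_camera("side"); crop(im,220,140,400,280,4.3,"u1")
E
```

```text
[-0.5668  0.2558 -2.0864] 4.9583
[ 0.5811  0.0572 -1.8656] 6.6083 17.37097771240693
```

View pics/u1.png

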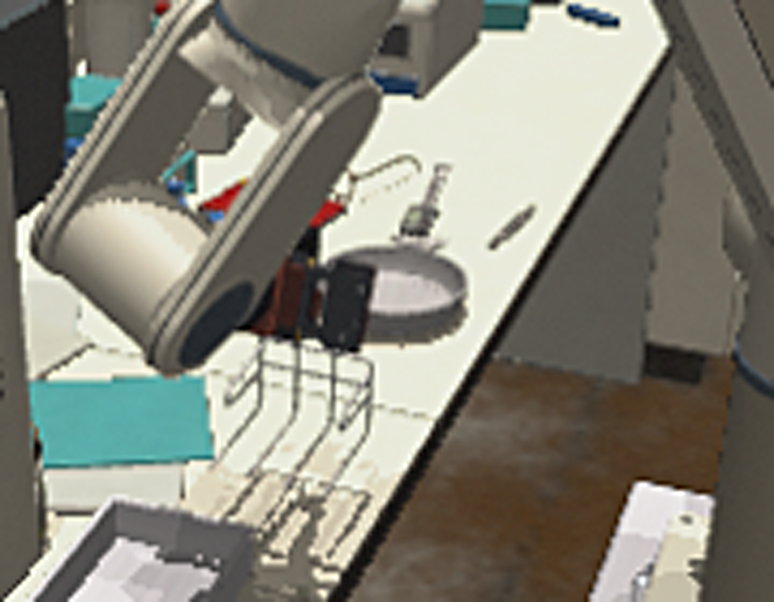

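The scoop is hanging upright. I'll compare it with the predicted pixel positions of the tips and heels.

```bash
cat >> h.py <<'E'
def ov(im,n,p,yaw,pitch,x0,y0,x1,y1,s,name):
    Rs=R.from_euler("ZY",[90+yaw,pitch],degrees=True).as_matrix(); a=cv2.resize(im[y0:y1,x0:x1],None,fx=s,fy=s,interpolation=cv2.INTER_CUBIC)
    for y in(-.0495,-.0165,.0165,.0495):
        for P in([.075,y,.002],[-.028,y,.002],[-.028,y,.07]):
            u=(proj(n,np.array(p)+Rs@P)[0]+.5-[x0,y0])*s-.5
            cv2.circle(a,tuple(int(v) for v in u),2,(255,0,0),-1)
    cv2.imwrite(f"pics/{name}.png",a[:,:,::-1])
E
python3 - <<'E'
from h import *
im=read_camera("side"); ov(im,"side",[.41,-.02,.06],0,0,240,190,330,280,8,"u2")
E
```

View pics/u2.png

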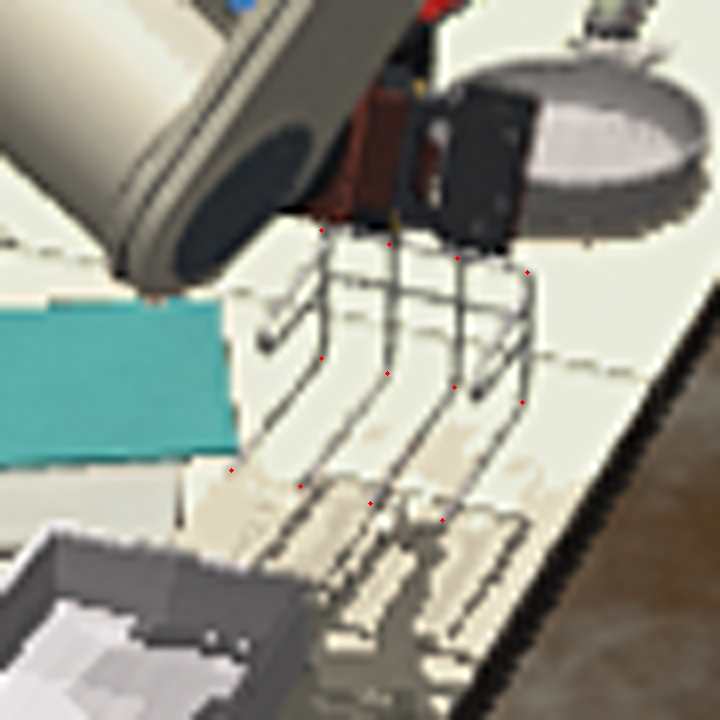

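The predicted points match to within a fraction of a pixel, so there was no slip. I'll lower it until contact, release, and back off.

```bash
python3 - <<'E'
from h import *
p,q=tool([.41,-.02,.005],t=-60,h=.13); movel(p,q,v=.15)
p,q=tool([.41,-.02,-.004],t=-60,h=.13); r=movel(p,q,v=.02,until_force=2.5)
e=get_tcp_pos(); print(r,e-p,get_ft_force()); 
command_gripper(0.5); wait(.1)
p1,q=tool([.41,-.02,.0],t=-60,h=.13,back=.12); movel(p1,q,v=.2)
wait(.15); print(get_time())
im=read_camera("side"); ov(im,"side",[.41,-.02,.0],0,0,240,190,330,280,8,"v1")
im=read_camera("top"); ov(im,"top",[.41,-.02,.0],0,0,190,190,300,265,7,"v2")
E
```

```text
True [0.0008 0.0001 0.0042] [1.7804 1.098  3.4793]
9.1833
```

View pics/v1.png

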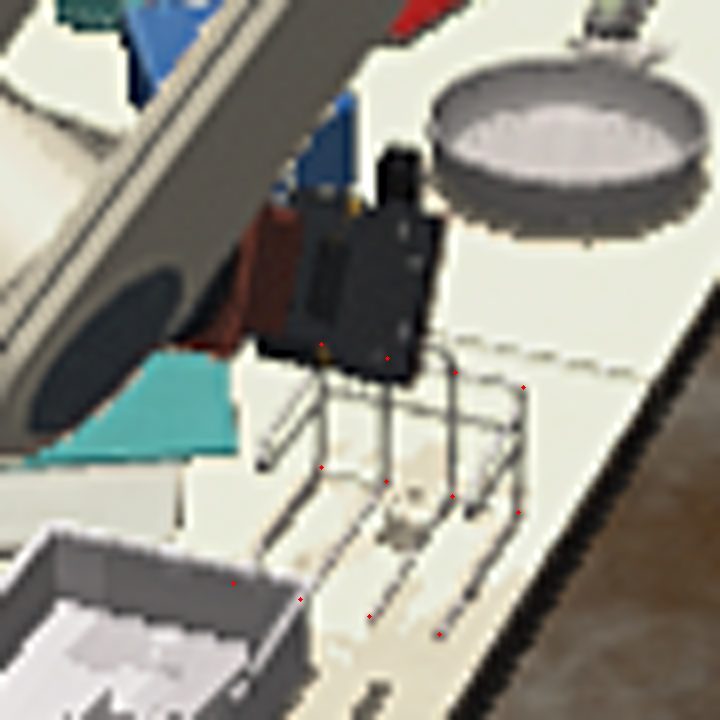

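View pics/v2.png

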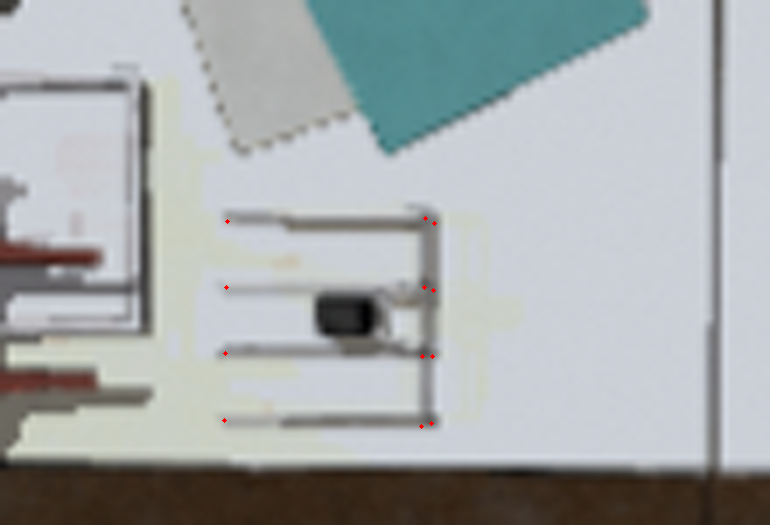

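Step 1 looks met: the scoop is standing alone at (0.41, -0.02). Next is the regrasp from behind and above, with a 40° tool tilt so the wrist stays clear of the tall machine.

```bash
python3 - <<'E'
from h import *
e=get_tcp_pos(); movel([e[0],e[1]+.02,.40],v=.3)
S=[.41,-.02,0]; k=dict(t=40,h=.150)
move_pose(*tool(S,back=.15,**k)); print(get_time(),get_tcp_pos())
p,q=tool(S,**k); movel(p,q,v=.2)
command_gripper(0.0); print(get_grip_width()*88,get_time(),get_ft_force())
p,q=tool([.41,-.02,.13],**k); movel(p,q,v=.2); wait(.1)
print(get_ft_force(),get_time())
im=read_camera("side"); ov(im,"side",[.41,-.02,.13],0,0,240,140,360,250,6,"w1")
im=read_camera("top"); ov(im,"top",[.41,-.02,.13],0,0,130,190,300,265,4.6,"w2")
E
```

```text
11.7917 [ 0.4098 -0.1035  0.25  ]
17.499538745980896 13.225 [ 1.1225 -1.1216  1.1424]
[-0.6802  0.2568 -2.884 ] 14.125
```

View pics/w1.png

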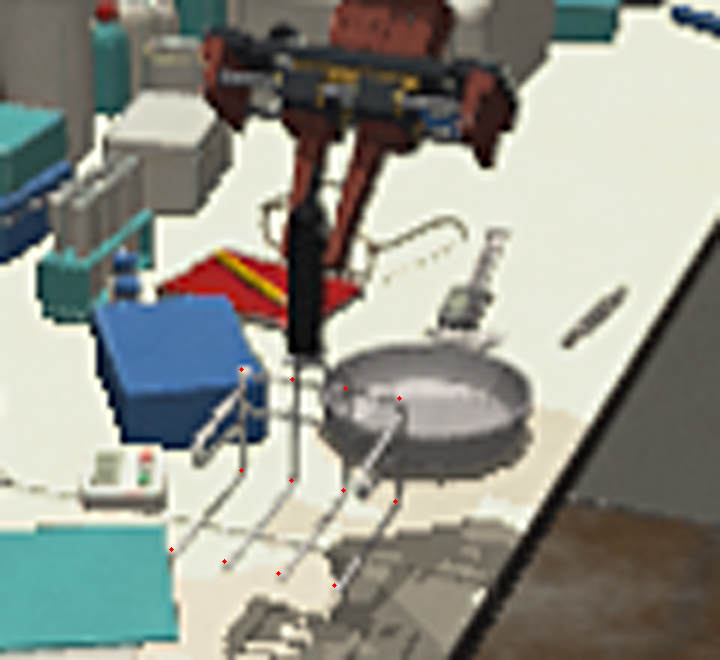

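View pics/w2.png

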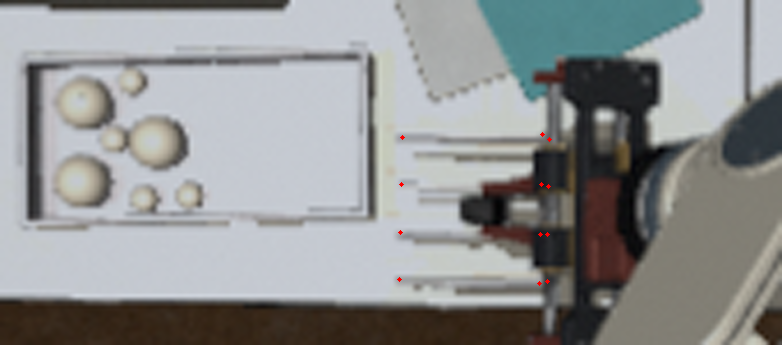

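The grip matches the prediction. Now I lower the scoop into the empty end of the tray and touch both walls to centre it.

```bash
python3 - <<'E'
from h import *
k=dict(t=40,h=.150); Y=1.7; c=[.4628,.138]
p,q=tool([c[0],c[1]-.02,.13],yaw=Y,**k); movel(p,q,v=.2)
p,q=tool([*c,.06],yaw=Y,**k); movel(p,q,v=.2)
p,q=tool([*c,.022],yaw=Y,**k); print("hit" ,movel(p,q,v=.06,until_force=4))
X=[]
for s in(1,-1):
    p,q=tool([c[0]+s*.012,c[1]+s*.012*.0297,.022],yaw=Y,**k)
    r=movel(p,q,v=.025,until_force=2.5); e=get_tcp_pos()-tool([*c,.022],yaw=Y,**k)[0]; print(r,e,get_ft_force()); X.append(e[0])
    p,q=tool([*c,.022],yaw=Y,**k); movel(p,q,v=.04)
print("centre dx",np.mean(X),"gap",np.ptp(X),get_time())
im=read_camera("top"); ov(im,"top",[*c,.022],Y,0,130,190,300,265,4.6,"x1")
im=read_camera("side"); crop(im,205,190,315,300,6,"x2")
E
```

```text
hit False
True [ 0.0107  0.0005 -0.0003] [-0.7965 -0.3433 -0.4685]
True [-0.0062 -0.0005 -0.    ] [ 2.3777  0.274  -1.7569]
centre dx 0.0022954294436336176 gap 0.016900088462535046 18.0083
```

View pics/x1.png

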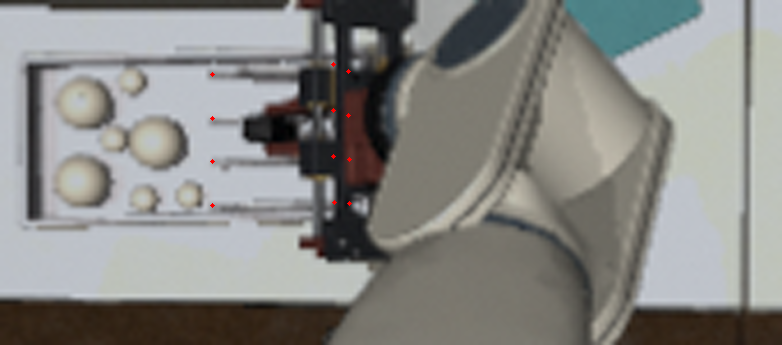

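View pics/x2.png

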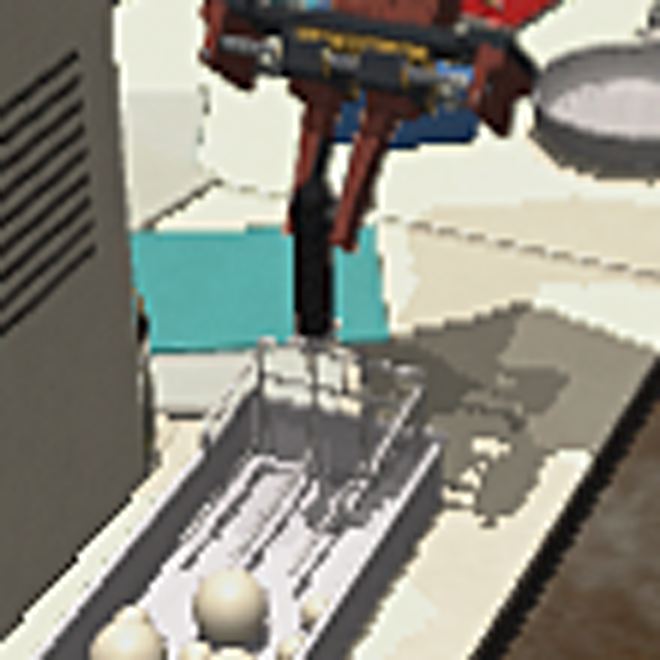

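The walls put the centre 2.3 mm further in +x, which agrees with the top view. Next I touch the floor, then push slowly under the balls.

```bash
python3 - <<'E'
from h import *
k=dict(t=40,h=.150); Y=1.7
cx=lambda y:.4651-.0297*(y-.138)
p,q=tool([cx(.138),.138,.022],yaw=Y,**k); movel(p,q,v=.05)
p,q=tool([cx(.138),.138,.002],yaw=Y,**k); r=movel(p,q,v=.03,until_force=2.5)
zf=get_tcp_pos()[2]-tool([0,0,0],yaw=Y,**k)[0][2]; print(r,"floor z",zf); z=zf+.0008
p,q=tool([cx(.138),.138,z],yaw=Y,**k); movel(p,q,v=.03)
for y in(.19,.23,.26):
    p,q=tool([cx(y),y,z],yaw=Y,**k); r=movel(p,q,v=.05,until_force=5); print(y,r,get_tcp_pos()-p,get_ft_force(),get_time())
    if r: break
print(open("z.txt","w").write(str(z)))
im=read_camera("top"); ov(im,"top",[cx(y),y,z],Y,0,130,190,240,265,7,"y1")
im=read_camera("side"); crop(im,205,190,315,300,6,"y2")
E
```

```text
True floor z 0.005717168253262128
0.19 False [ 0.0001 -0.0002 -0.    ] [-0.3102  0.2013 -1.5909] 20.3417
0.23 False [ 0. -0. -0.] [-0.1253 -0.5687 -2.0784] 21.2917
0.26 False [-0.0001  0.0001 -0.    ] [ 0.1598  1.0423 -2.6262] 22.0417
21
```

View pics/y1.png

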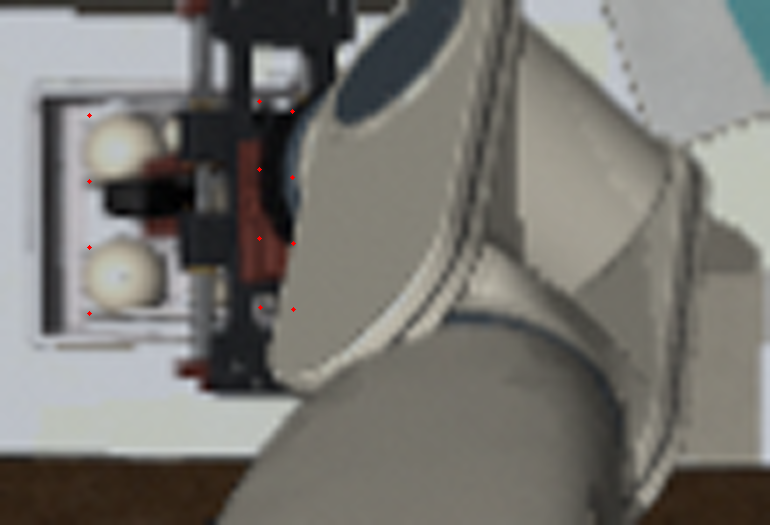

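View pics/y2.png

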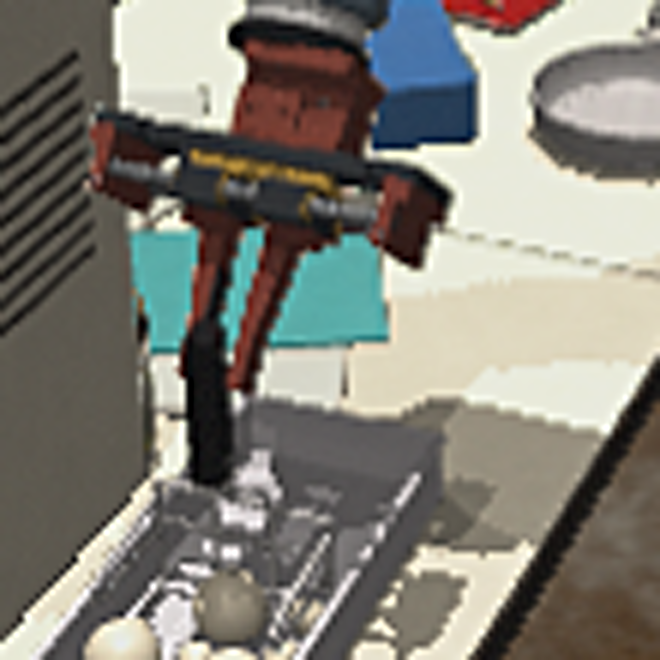

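```bash
cat >> h.py <<'E'
K=dict(t=40,h=.150); Y=1.7
cx=lambda y:.4651-.0297*(y-.138)
def tilt(y,zheel,pitch,xh=-.03):
    """pose with heel (x=xh) where it would be for level scoop at y"""
    Ra=R.from_euler("ZY",[90+Y,0],degrees=True).as_matrix();Rb=R.from_euler("ZY",[90+Y,pitch],degrees=True).as_matrix()
    v=np.array([xh,0,0]); p=np.array([cx(y),y,zheel])+Ra@v-Rb@v
    return p
E
python3 - <<'E'
from h import *
z=float(open("z.txt").read())
p,q=tool([cx(.268),.268,z],yaw=Y,**K); r=movel(p,q,v=.04,until_force=4); e=get_tcp_pos()-p; print(r,e,get_ft_force())
y=.268+e[1]-.001
for pi,dz in((-7,.002),(-14,.004),(-14,.025)):
    s=tilt(y,z+dz,pi); p,q=tool(s,yaw=Y,pitch=pi,**K); print(movel(p,q,v=.04,until_force=8),get_ft_force(),get_time())
    im=read_camera("side"); crop(im,205,220,295,310,8,f"a{dz}")
print(y,s)
im=read_camera("top"); ov(im,"top",s,Y,-14,130,190,240,265,7,"a_t")
E
```

```text
False [-0.0001  0.0002  0.    ] [-0.4133  0.0816 -1.6645]
False [ 0.647  -0.1537 -3.9543] 23.1083
False [ 0.1019  0.2538 -4.1393] 23.75
False [ 0.0014 -0.1474 -4.6028] 24.475
0.2672072762943017 [0.4613 0.2663 0.0388]
```

View pics/a0.004.png

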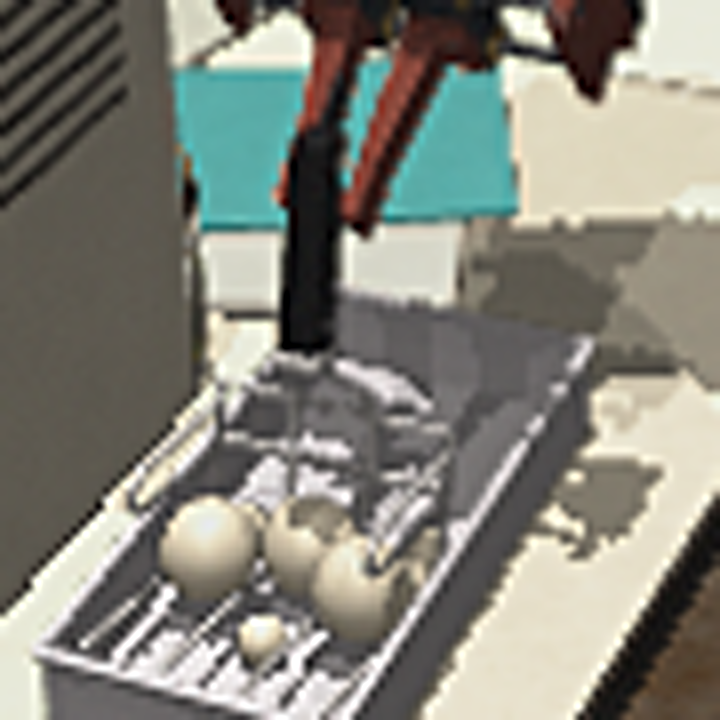

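View pics/a0.025.png

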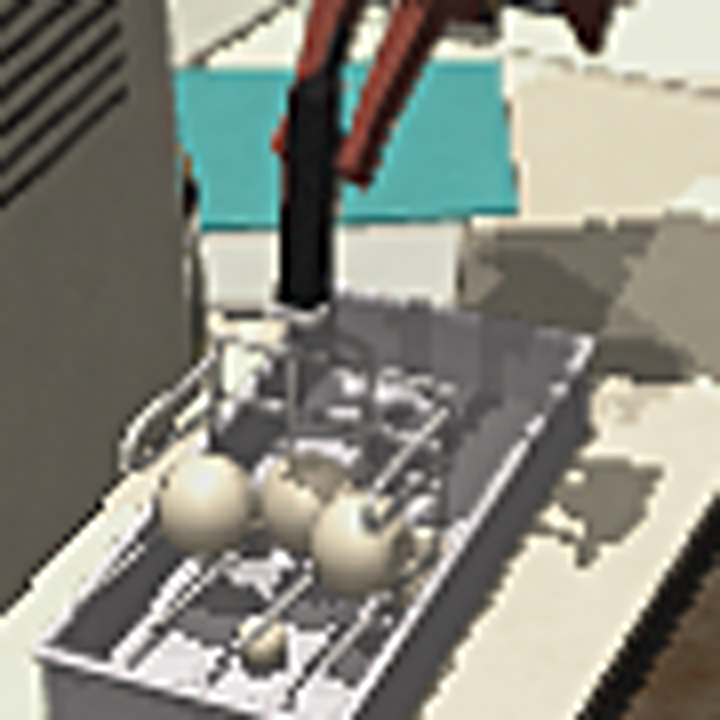

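View pics/a_t.png

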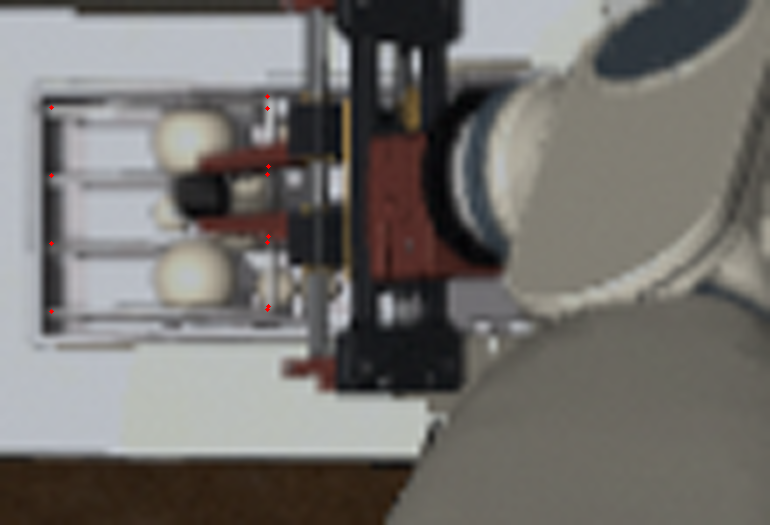

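All three large balls are in the scoop. I'll raise it a little more and check the small ones.

```bash
python3 - <<'E'
from h import *
z=float(open("z.txt").read()); y=.25
s=tilt(y,z+.06,-15); p,q=tool(s,yaw=Y,pitch=-15,**K); movel(p,q,v=.06)
print(get_ft_force(),get_time(),s)
im=read_camera("side"); crop(im,205,210,295,300,8,"b1")
im=read_camera("top"); crop(im,130,190,240,265,7,"b2")
E
```

```text
[-0.3079  0.1188 -4.3378] 25.4 [0.4618 0.249  0.0743]
```

View pics/b1.png

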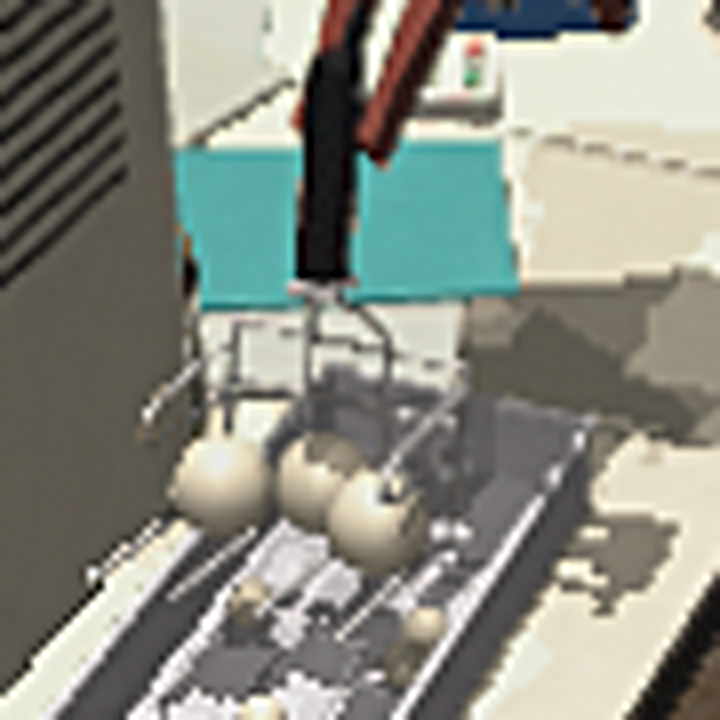

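View pics/b2.png

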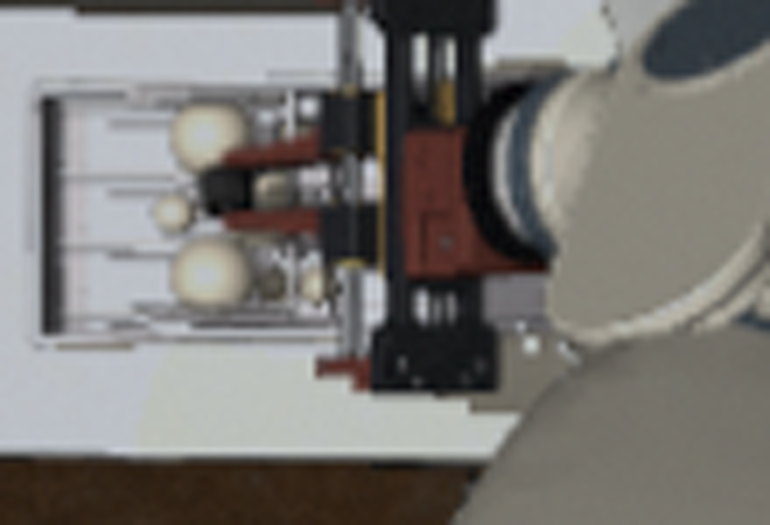

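All four small balls are on the tray floor and the three large ones are in the scoop. On to the dish.

```bash
cat >> h.py <<'E'
def tipp(T,pitch,yaw=0):
    Rb=R.from_euler("ZY",[90+yaw,pitch],degrees=True).as_matrix(); return np.array(T)-Rb@np.array([.077,0,0])
E
python3 - <<'E'
from h import *
z=float(open("z.txt").read())
s=tilt(.25,z+.06,-15)
p,q=tool(s+[0,-.01,.06],yaw=Y,pitch=-15,**K); movel(p,q,v=.12)
T=[.449,-.393,.12]
mid=np.array([.455,-.1,.13])
p,q=tool(mid,pitch=-15,**K); movel(p,q,v=.2)
p,q=tool(tipp([.449,-.393,.13],-15),pitch=-15,**K); movel(p,q,v=.2)
p,q=tool(tipp([.449,-.393,.09],-15),pitch=-15,**K); movel(p,q,v=.1)
print(get_ft_force(),get_time())
im=read_camera("side"); crop(im,270,140,370,240,7,"c1")
im=read_camera("top"); ov(im,"top",tipp([.449,-.393,.09],-15),0,-15,300,190,410,265,7,"c2")
E
```

```text
[ 0.5418 -0.3485 -3.5353] 30.5417
```

View pics/c1.png

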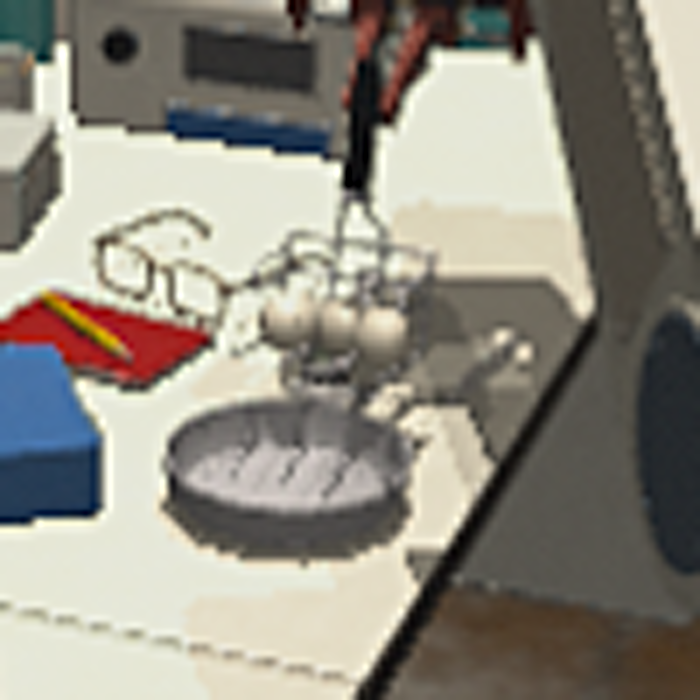

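View pics/c2.png

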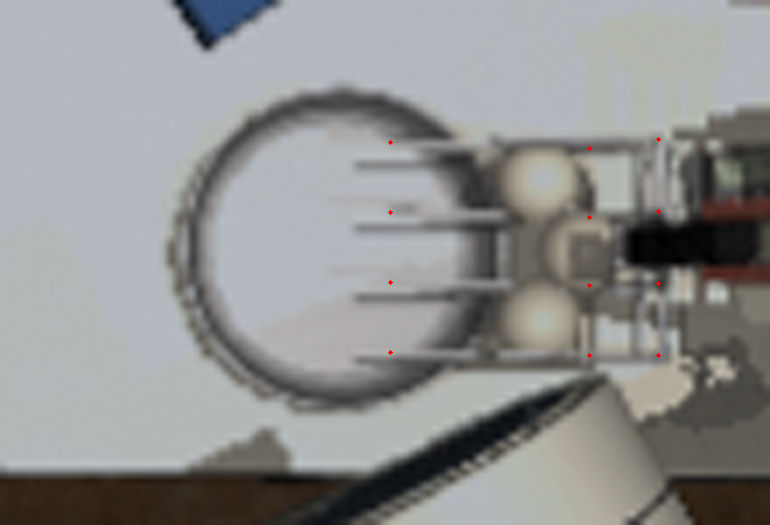

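Three large balls sit in the scoop at the dish. I'll tip slowly, keeping the tips low.

```bash
python3 - <<'E'
from h import *
def go(pi,tz,v,ty=-.393,uf=6):
    p,q=tool(tipp([.449,ty,tz],pi),pitch=pi,**K); r=movel(p,q,v=v,until_force=uf); print(pi,tz,r,get_ft_force(),get_time()); return r
go(-5,.06,.08); go(4,.040,.06); go(8,.038,.04)
go(12,.034,.02); wait(.3)
im=read_camera("side"); crop(im,270,140,370,240,7,"d1")
if not go(17,.029,.02): wait(.3)
im=read_camera("side"); crop(im,270,140,370,240,7,"d2")
E
```

```text
-5 0.06 False [ 0.6944 -0.4596 -3.9838] 31.1167
4 0.04 False [-1.3234 -0.1934 -4.3743] 31.6583
8 0.038 False [-0.2524 -0.368  -4.4092] 32.0583
12 0.034 False [-0.1829  0.5186 -1.8739] 32.7167
17 0.029 False [-0.4943 -0.1942 -0.8224] 33.875
```

View pics/d1.png

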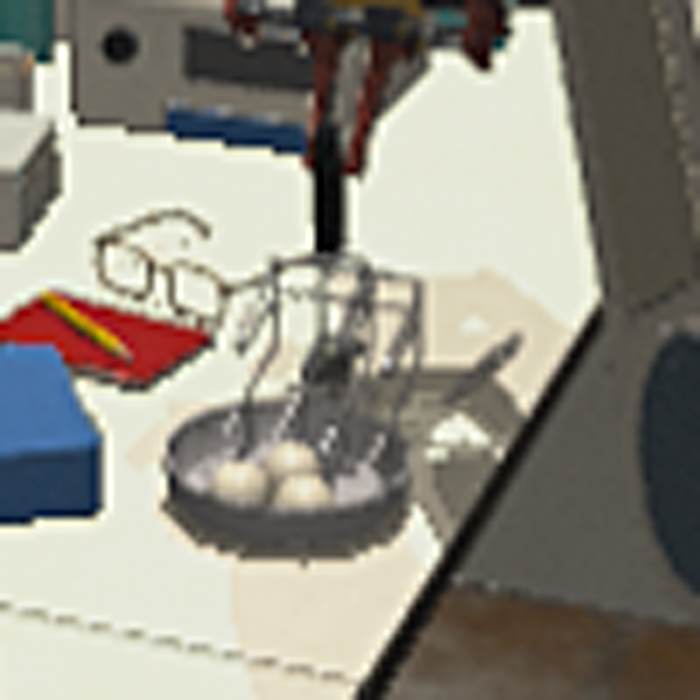

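View pics/d2.png

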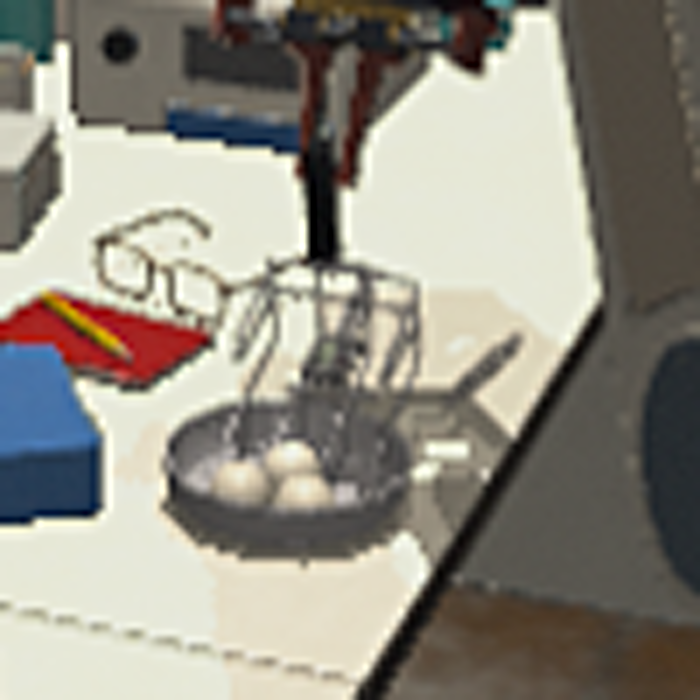

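All three balls are in the dish. I'll withdraw upward and stand the scoop back on the bench.

```bash
python3 - <<'E'
from h import *
s=tipp([.449,-.393,.029],17)
p,q=tool(s+[0,-.015,.12],pitch=17,**K); print(movel(p,q,v=.12,until_force=8))
p,q=tool([.43,-.25,.13],**K); movel(p,q,v=.2)
S=[.415,-.03]
p,q=tool([*S,.06],**K); movel(p,q,v=.2)
wait(.1); print(get_ft_force(),get_time())
im=read_camera("side"); ov(im,"side",[*S,.06],0,0,240,190,330,280,8,"e1")
im=read_camera("top"); crop(im,315,190,475,260,5,"e2"); crop(im,125,190,235,265,7,"e3")
E
```

```text
False
[-0.3464 -0.3726 -1.5102] 37.925
```

View pics/e1.png

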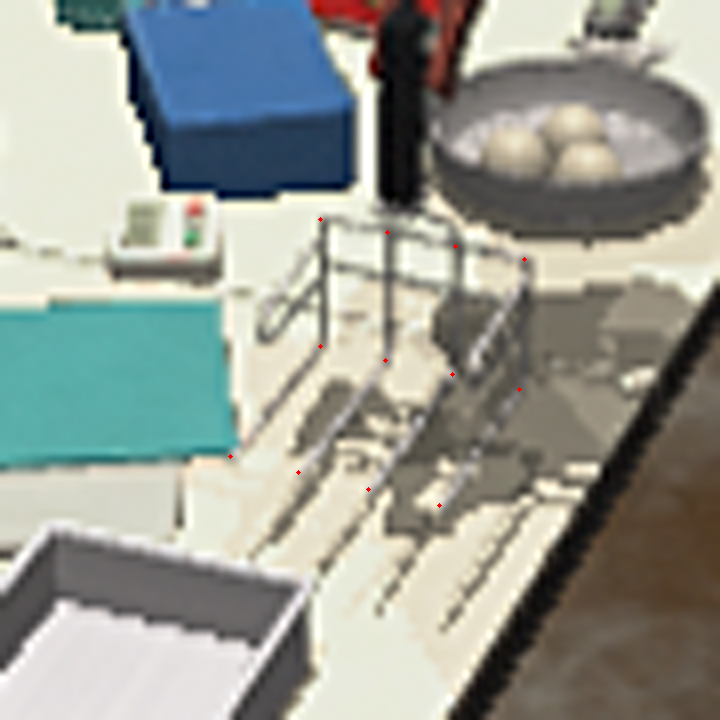

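View pics/e2.png

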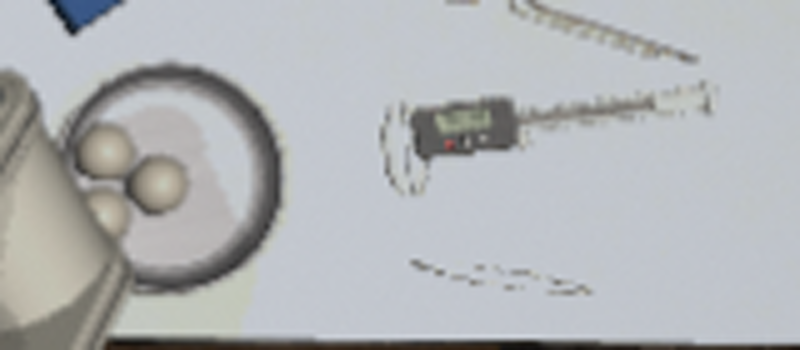

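View pics/e3.png

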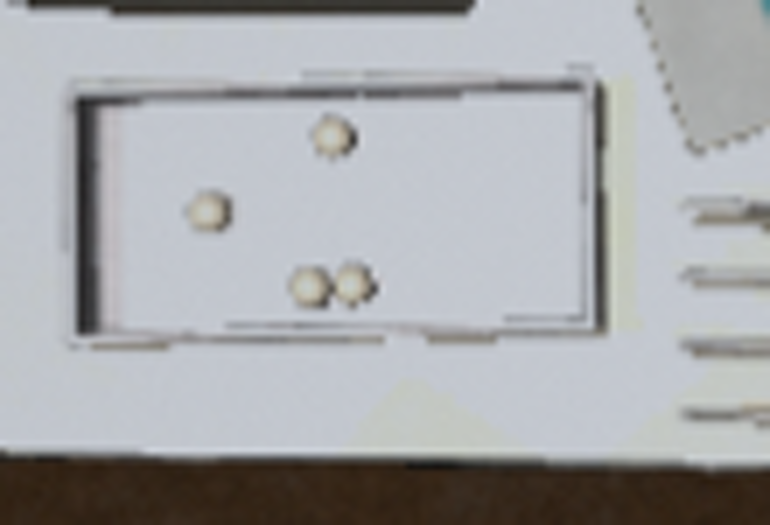

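```bash
python3 - <<'E'
from h import *
S=[.415,-.03]
p,q=tool([*S,.005],**K); movel(p,q,v=.12)
p,q=tool([*S,-.004],**K); r=movel(p,q,v=.02,until_force=2.5); print(r,get_tcp_pos()-p,get_ft_force())
command_gripper(0.5); wait(.1)
p,q=tool([*S,0.],back=.16,**K); movel(p,q,v=.15)
e=get_tcp_pos(); movel([e[0]-.03,e[1],e[2]+.15],v=.3)
wait(.3); print(get_time())
im=read_camera("side"); ov(im,"side",[*S,.0],0,0,240,190,330,280,8,"f1")
t=read_camera("top"); ov(t,"top",[*S,.0],0,0,200,190,370,265,4.6,"f2"); crop(t,125,190,235,265,7,"f3"); crop(t,310,195,390,265,9,"f4")
E
```

```text
True [ 0.0011 -0.0003  0.0036] [ 1.3474 -1.2981  4.2519]
41.8917
```

View pics/f1.png

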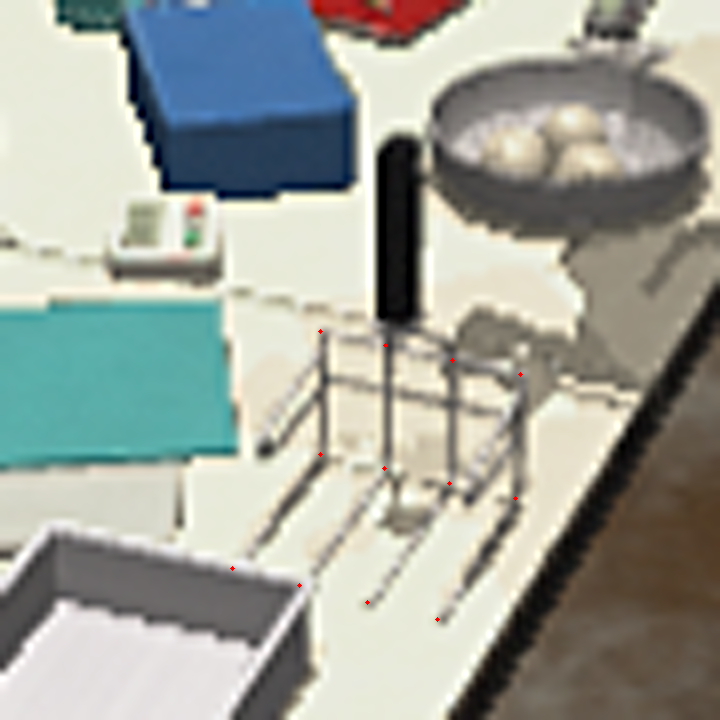

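View pics/f2.png

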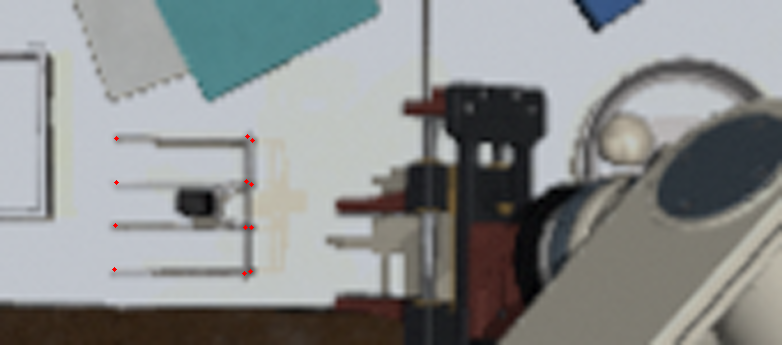

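View pics/f4.png

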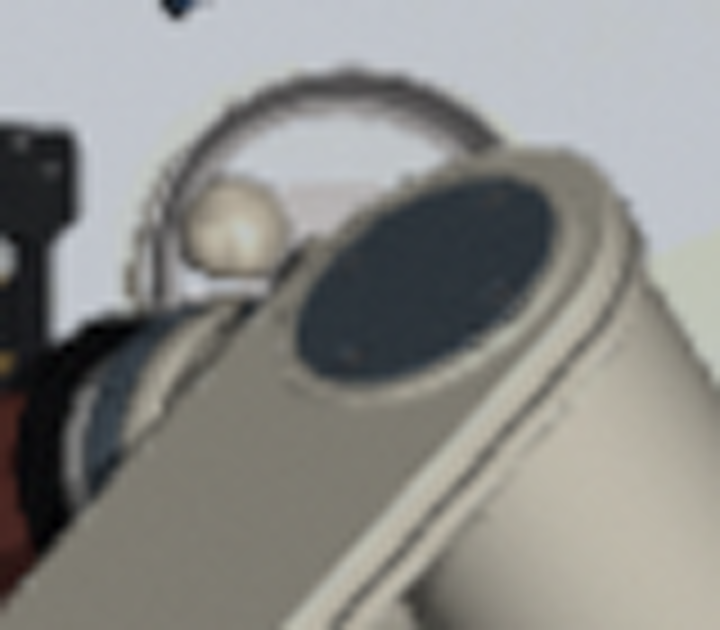

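```bash
python3 - <<'E'
from h import *
pt=lambda p,s,o:(np.array(p,float)+.5)/s-.5+o
P=onz("top",[pt(p,5,[315,190]) for p in[(104,150),(158,184),(104,215)]],.025)
print(P,np.hypot(*(P[:,:2]-[.449,-.379]).T))
Q=onz("side",[pt(p,8,[240,190]) for p in[(515,152),(575,130),(590,168)]],.025)
print(Q,np.hypot(*(Q[:,:2]-[.449,-.379]).T))
S=onz("top",[pt(p,7,[125,190]) for p in[(210,211),(333,137),(310,287),(354,284)]],.016)
d=S[:,:2]-[.4617,.221]; a=np.array([-.0297,1]); print(np.c_[d@a, d@[1,.0297]])
E
```

```text
[[ 0.4687 -0.3371  0.025 ]
 [ 0.4458 -0.3744  0.025 ]
 [ 0.4241 -0.3374  0.025 ]] [0.0463 0.0056 0.0485]
[[ 0.4701 -0.3498  0.025 ]
 [ 0.448  -0.3883  0.025 ]
 [ 0.4257 -0.3476  0.025 ]] [0.036  0.0093 0.0391]
[[ 0.0685  0.0014]
 [ 0.0066  0.0372]
 [ 0.0183 -0.0372]
 [-0.0037 -0.0361]]
```

View pics/f3.png

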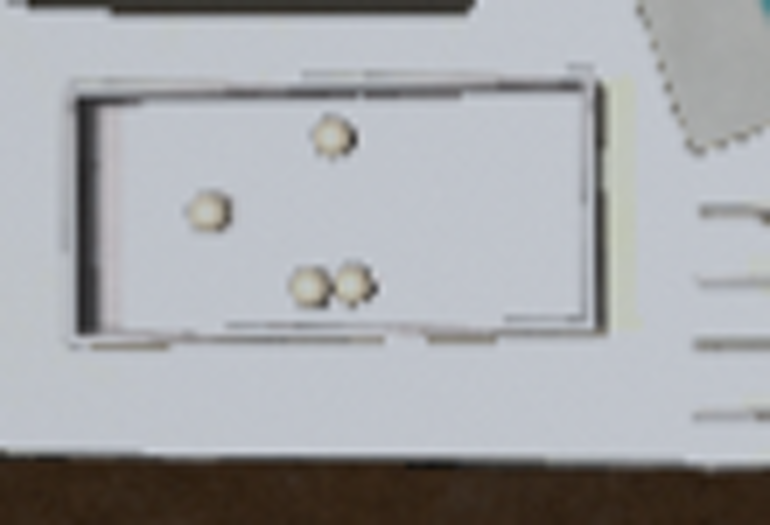

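All within limits, and nothing is moving. I'm handing it in.

```bash
python3 - <<'E'
from station import *
print(job_done(), get_time())
E
```

```text
the job is handed in; nothing more can be done
the job is handed in; nothing more can be done
```

The job is handed in at about 42 s of the 67 s allowed. All three large balls are in the dish, all four small ones are in the tray, and the scoop is standing free on the bench.

**What I did**
- I stood the scoop upright, let go, and took it again from behind and above.
- Touching the tray's walls and floor centred it before I pushed the tines under the balls.
- One scoop lifted all three large balls. The small ones slipped through the slots before I tilted the scoop slowly into the dish.

**Last checks**
- **Large balls:** they are 6 to 49 mm from the dish axis, against a limit of 62 mm. In the dish the two cameras disagreed by about 10–14 mm along y. The side view put the balls 9 to 39 mm off the axis, so they are within the limit in both views.
- **Small balls:** all four are on the tray floor, within 69 mm of the centre lengthwise and 37 mm sideways.
- **Scoop:** it matches its predicted upright position in both views, and the gripper is clear of it.
- **Bystanders:** the timer and caliper look where they were. I did not check the jar separately, but the arm never went near it.

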